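# Nest and cover the well plates on the shaker

## Robot

A 6-joint arm with a two-finger parallel gripper is mounted at the origin on a cart in front of the work surface, level with it; the furniture and walls round the work are solid. World frame = base frame: x ahead of the robot, y to its left, z up, the work surface at z = 0. Lengths are in m, angles in rad, forces in N, time in s.
With the tool pointing down it reaches from about 0.35 to 0.725 m from the base axis. Payload 4.3 kg.
Tool frame: the origin (TCP) lies at the very end of the fingers, on their centre line; the grasp point (between the pads) lies 19 mm behind it; z points along the fingers, y is the line along which they close (so a half turn about z gives the same grasp; the last joint's range is limited). The gripper opens to 85 mm and grips with 20 to 120 N. Pads are 22 mm wide; open, the fingers measure 114 mm over their backs; the gripper's body (76 mm by 85 mm) begins 54 mm behind the grasp point. The pads swing forward as they close: fully open they stand 13 mm farther back than shut.
Start: joints at [-1.379, 0.377, 0.081, 1.274, 0, 1.46], TCP at [0.171, -0.549, 0.231] pointing down, gripper open.
Joint ranges: [-2.72, 2.72], [-0.84, 1.66], [-1.02, 1.22], [-1.77, 2.12], [-1.37, 1.28], [-3.14, 3.14]. Speed limits (rad/s): [2.57, 2.57, 3.14, 3.14, 3.14, 3.14].

## Interface

Orientations are given as a rotation vector (axis times angle).
In Python, from plant import arm, optics gives the robot as it stands.
- The arm moves only by the tool apply_moves, never from a script. Its argument "motion" is one flat list of numbers, 7 for each row, row after row: the shift along the tool's x, y, z scaled (see below), then the turn, a rotation vector about the tool's x, y, z scaled (see below), then the closure, from 0 (fully open) to 1 (shut). In form: [dx, dy, dz, rx, ry, rz, grip, dx, dy, dz, rx, ry, rz, grip, ...]. A call has 1 to 5 rows; each row shifts and turns the commanded pose from where the row before left it, along the tool's axes as they then stand; what a row does not reach is not made up. The controller multiplies each number of a shift by 0.02 m and each number of a turn by 5 degrees. A row lasts 1/12 s, in which the tool goes at most 41.7 mm and 7.16 degrees, less where a joint would pass 70% of its speed; a pose out of reach is approached as far as the arm can. A call with a number of a shift or a turn outside -1 to 1 is refused whole. A call with a gripper value outside its range is refused whole. The fingers move at their own pace and stop on an object; "squeeze" is the grip in N (left out, the last holds). Time passes only in rows, so rows that do not move let the fingers close. It gives the time, the measured TCP pose, the force, the opening and the grip force at its end, in the units of the state.
- arm.sense(): the state, without advancing time (a new reading comes with each control period).
- optics.camera(name): name is "side" or "top" or "wrist"; returns (picture, depth): 400x640x3 uint8, red, green, blue; 400x640 float32, m along the optical axis (not along the pixel's ray), 0 where there is no reading.
- optics.camera_model(name): a dict with "fov_y" (degrees; the focal length in pixels is half the picture's height over the tangent of half this angle, whatever the lens; pixels are square), "cx", "cy" (the principal point, pixels), "k1" (the pictures are not rectified: a ray, as slopes to the right and down, at radius r is drawn at 1 + k1 r^2 times it, then the intrinsics apply), "rvec" (rotation vector, rad) and "tvec" (3), from world to camera coordinates, as OpenCV has them; the wrist camera has in their place "T_tool_cam" (4x4, takes a point from camera to tool coordinates, whose origin is the TCP and whose axes are the flange's). Camera axes: x right, y down, z forward; pixel columns grow to the right and rows downward; lengths in m; the calibration is good to about 2 mm. A picture is of the moment at which its call begins: read the wrist's pose just before it. camera_model takes no time and is no camera call.
- arm.job_done(): hands the job in; it is judged then, once.
The state is a dict: "clock": time; "qpos": joint angles; "dq": joint speeds; "joint_torque": joint torques, N m; "ee_pos": TCP position; "eef_rot": TCP orientation; "ft_force": force on the tool from outside, world axes, zero at the start; "ft_torque": the same for the moment, N m; "finger_gap": finger opening in m; "grasp_force": force on a finger pad.
Only numpy, scipy, OpenCV 4.12 (cv2) and the standard library are available. Lean on these libraries where they do the work, as an engineer would, in place of code of your own. Each camera call takes 0.05 s, during which the arm holds its last target. There are 200 camera calls.

## Task

The upper of the two small well plates on the shaker was put down crooked and rides on top of the lower one. Its open wells are filled, so do not pick it up or tip it: slide it square where it lies until its skirt drops fully home round the lower plate, which stays in its nest. Then lower the loose lid gently (do not drop it) onto the upper plate, cut corners over cut corners, until it too is fully seated, and leave the other loose things on the bench where they are.

Things in the scene. Friction and masses are not known exactly. Their poses are not given: they have to be found in the camera images.
- shaker: Low white bench shaker, 150 (x) x 170 (y) mm, fixed. Origin: centre of its underside; panel facing -x. Dark platform 112 x 130 mm, top at 64 mm; the plates lie across it, their +x (cut end) along shaker +y. Eight metal stops, 5 mm high, 6 mm thick, hold the lower plate with 0.6 mm play: in plate axes on the long sides at x = -33 and +21 mm, on the -x end at y = +-21, on the +x end at y = +-10
- plate_low: Lower white well plate, loose in the shaker's nest: 84 mm (x) x 56 mm (y) x 13 mm high, 60 g. Origin: centre of its underside, 64 mm above the bench; z up. The two corners at +x are cut at 45 degrees (11 mm legs), those at -x square. The lower 8 mm is a hollow skirt of the full outline (wall 2.2 mm); above the shoulder, to 13 mm, the body is 3.2 mm smaller all round, its top edge bevelled 2 mm
- plate_up: Upper well plate, same as plate_low, same origin and axes. Starts turned 0.26 to 0.38 rad anticlockwise and shifted up to 5 mm on plate_low, skirt riding on its body, origin 13 mm above plate_low's. Slides freely. Square and central (1 mm play per side, 2 mm lead-in) it drops 5 mm, skirt round plate_low's body, resting on its shoulder: home, origin 8 mm above plate_low's, axes parallel
- lid: Plain grey lid, 84 (x) x 56 (y) mm, 12.8 mm high (12 mm at the edge), 45 g, lying on the bench hollow side down. Origin: centre of its underside, z up; its two corners at +x are cut like the plates'. Its skirt (wall 2.2 mm, 9.6 mm deep inside) fits over plate_up's body with 1 mm play per side: seated, origin 8 mm above plate_up's, axes parallel. Turned end for end it cannot go down
- plate_up_cut_end (a point): Point on the upper plate at the middle of the end with the cut corners: 42 mm from the origin along +x, at the underside
- lid_cut_end (a point): Point on the lid at the middle of the end with the cut corners: 42 mm from the origin along +x, at the underside
- timer: Loose digital timer, 64 x 64 x 20 mm, a bystander; origin at the centre of its underside
- tape_roll: Loose roll of tape lying flat, 91 mm across, 18 mm high, a bystander; origin at the centre of its underside
- amber_vial: Loose brown vial, 44 mm across, 76 mm high, a bystander; origin at the centre of its underside
- cap: Loose bottle cap, 32 mm across, 16 mm high, a bystander; origin at the centre of its underside

How it is judged:
On the way:
1. the upper plate is home on the lower one (z of plate_up in the frame of plate_low below 0.0095 m and horizontal distance between plate_up and plate_low below 0.0025 m and x of plate_up_cut_end in the frame of plate_low above 0.03 m and angle between the z axis of plate_up and the z axis of plate_low, either way round below 0.03 rad), for 0.2 s.
At the end, for the whole second after the job is handed in: Lower plate in its nest (3 mm of the middle); upper plate fully home on it, lid fully home on that: each within 1.5 mm of seated height, 2.5 mm of centred, level within 0.03 rad on the one below, cut corners all at one end, everything at rest (all of step 1 and z of lid in the frame of plate_up between 0.006 and 0.0095 m and horizontal distance between lid and plate_up below 0.0025 m and x of lid_cut_end in the frame of plate_up above 0.03 m and angle between the z axis of lid and the z axis of plate_up, either way round below 0.03 rad and z of plate_low in the frame of shaker below 0.066 m and horizontal distance between plate_low and shaker below 0.003 m and linear speed of each of lid, plate_up below 0.02 m/s); the robot touches nothing.
It fails at once if the upper plate was picked up (origin over 22 mm above the lower plate's, riding is 13 mm) or tipped by more than 0.3 rad (z of plate_up in the frame of plate_low above 0.022 m or angle between plate_up's own z axis and vertical above 0.3 rad).
It fails at once if the upper plate was pushed off the stack (horizontal distance between plate_up and plate_low above 0.03 m).
It fails at once if the lower plate left its nest (z of plate_low in the frame of shaker above 0.069 m or horizontal distance between plate_low and shaker above 0.006 m).
It fails at once if the lid was dropped onto the stack (faster than 0.4 m/s within 40 mm above the upper plate) (horizontal distance between lid and plate_up below 0.03 m and z of lid in the frame of plate_up below 0.04 m and linear speed of lid above 0.4 m/s).
It fails at once if a bystander was shifted by more than 20 mm (distance of any of timer, tape_roll, amber_vial, cap from where it was at the start of the episode above 0.02 m).
It also fails if it takes over 64 s, if anything falls off the work surface, if the arm or the gripper's body presses on something with over 40 N, if the wrist force passes 120 N, or if a joint passes its speed limit or range.

## Working session

There is one attempt and no reset: what is moved stays moved. The work goes in short steps, Python scripts to look and compute and a tool call to move; the robot and the scene stay as the last step left them, time stands still between calls to the robot, and variables do not carry over. Pictures are saved under pics/ and viewed, at most 10 in all, crops included, and the job is handed in when it is done.

Besides the shell and the picture viewer there is one more tool, called as name(argument=value, ...), one argument or row to a line, values as JSON. apply_moves: Moves the arm, as the interface text tells. Shifts and turns lie within -1 to 1; 1 stands for 0.02 m of shift or 5 degrees of turn. Its arguments: {"type":"object","properties":{"motion":{"type":"array"},"squeeze":{"type":"number"}},"required":["motion"]}

```bash
mkdir -p pics; cat > h.py <<'E'
import numpy as np, cv2
from scipy.spatial.transform import Rotation as R
from plant import arm, optics
def cam(name):
    s=arm.sense(); im,d=optics.camera(name); m=optics.camera_model(name)
    f=200/np.tan(np.radians(m["fov_y"])/2)
    if "T_tool_cam" in m:
        T=np.eye(4);T[:3,:3]=R.from_rotvec(s["eef_rot"]).as_matrix();T[:3,3]=s["ee_pos"]
        T=T@np.array(m["T_tool_cam"])
    else:
        W=np.eye(4);W[:3,:3]=R.from_rotvec(m["rvec"]).as_matrix();W[:3,3]=m["tvec"];T=np.linalg.inv(W)
    return im,d,(f,m["cx"],m["cy"],m["k1"]),T
def cloud(d,K,T):
    f,cx,cy,k=K
    v,u=np.mgrid[0:400,0:640].astype(float)
    xd=(u-cx)/f;yd=(v-cy)/f;x,y=xd.copy(),yd.copy()
    for _ in range(20):
        g=1+k*(x*x+y*y);x=xd/g;y=yd/g
    P=np.stack([x*d,y*d,d],-1)@T[:3,:3].T+T[:3,3]
    P[d<=0]=np.nan
    return P
def save(n,im): cv2.imwrite(f"pics/{n}.png",im[...,::-1])
E
python3 - <<'E'
from h import *
s=arm.sense();print({k:np.round(v,3) for k,v in s.items()}, R.from_rotvec(s["eef_rot"]).as_matrix().round(3))
ims=[]
for n in("top","side"):
    im,d,K,T=cam(n);P=cloud(d,K,T);np.savez(n,im=im,P=P,d=d);print(n,K,T.round(3));save(n+"0",im)
E
```

```text
{'clock': np.float64(0.0), 'qpos': array([-1.379,  0.378,  0.08 ,  1.274, -0.   ,  1.461]), 'dq': array([ 0.   ,  0.001,  0.002, -0.002,  0.001,  0.002]), 'joint_torque': array([-2.0000e-03, -4.6360e+01,  2.6988e+01,  2.1000e-02, -1.0000e-03,
       -0.0000e+00]), 'ee_pos': array([ 0.171, -0.548,  0.23 ]), 'eef_rot': array([-3.104, -0.472,  0.   ]), 'ft_force': array([-0.169,  0.108,  0.315]), 'ft_torque': array([ 0.033, -0.012,  0.029]), 'grasp_force': np.float64(0.0), 'finger_gap': np.float64(0.085)} [[ 0.955  0.297 -0.   ]
 [ 0.297 -0.955  0.002]
 [ 0.    -0.002 -1.   ]]
top (np.float64(419.59498788461127), 327.74017535924685, 205.52014305720496, -0.09660177606314241) [[ 2.400e-02 -9.810e-01  1.910e-01  2.860e-01]
 [-1.000e+00 -2.400e-02  4.000e-03 -9.700e-02]
 [ 1.000e-03 -1.910e-01 -9.820e-01  1.468e+00]
 [ 0.000e+00  0.000e+00  0.000e+00  1.000e+00]]
side (np.float64(499.7642316496236), 324.95658085882917, 209.14555963606307, -0.03551172068721957) [[ 0.975 -0.071  0.213  0.166]
 [-0.223 -0.414  0.883 -1.563]
 [ 0.025 -0.907 -0.419  0.786]
 [ 0.     0.     0.     1.   ]]
```

View pics/top0.png

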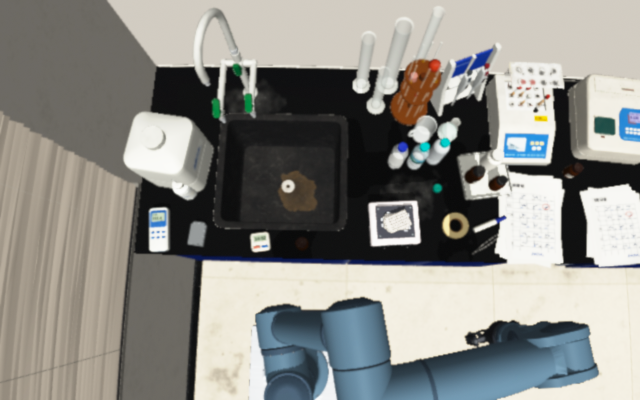

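View pics/side0.png

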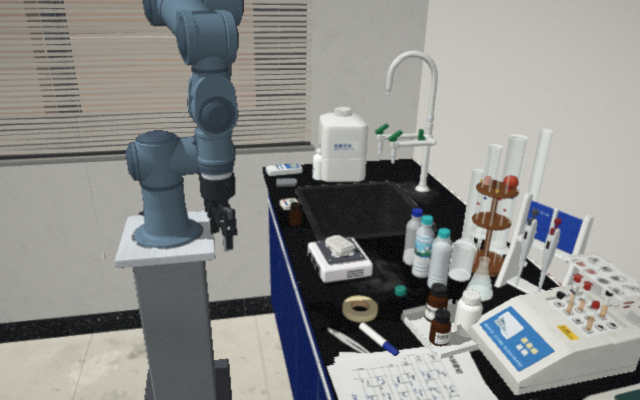

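The top view shows the shaker at (395,223) with the crooked plate on it. The lid is at (197,234), timer (260,242), vial (302,243), tape (455,225) and cap (437,188).

```bash
python3 - <<'E'
from h import *
z=np.load("top.npz");P=z["P"];im=z["im"]
for n,(u,v) in dict(shk=(395,223),lid=(197,234),timer=(260,242),vial=(302,243),tape=(444,225),cap=(437,188),ph=(158,230),benchedge=(350,258)).items(): print(n,P[v,u].round(3))
def rect(mask,l):
    q=P[mask]; c,wh,a=cv2.minAreaRect((q[:,:2]*1000).astype(np.float32)); print(l,len(q),np.round(c,1),np.round(wh,1),round(a,1),"z",np.percentile(q[:,2],[5,50,95]).round(4))
V,U=np.mgrid[0:400,0:640]
rect((abs(U-197)<16)&(abs(V-234)<18)&(P[...,2]>.007)&(P[...,2]<.03),"lid")
b=(abs(U-395)<30)&(abs(V-223)<28)
rect(b&(P[...,2]>.045),"shaker+"); 
rect(b&(P[...,2]>.081)&(P[...,2]<.1),"up")
E
```

```text
shk [ 0.501 -0.316  0.089]
lid [0.456 0.366 0.018]
timer [0.433 0.141 0.023]
vial [ 0.428 -0.009  0.08 ]
tape [ 0.509 -0.501  0.017]
cap [ 0.641 -0.479  0.021]
ph [0.465 0.505 0.025]
benchedge [ 0.388 -0.173 -0.004]
lid 360 [459.3 361.4] [ 93.8 111.1] 82.2 z [0.0077 0.0126 0.0176]
shaker+ 2077 [ 505.3 -319.9] [158.1 170.8] 4.2 z [0.0475 0.0619 0.09  ]
up 407 [ 510.2 -321.4] [60.5 85.8] 23.3 z [0.0824 0.0878 0.0932]
```

apply_moves(
  motion=[0.96, -0.3, 0, 0, 0, 0, 0, 0.96, -0.3, 0, 0, 0, 0, 0, 0.96, -0.3, 0, 0, 0, 0, 0, 0.96, -0.3, 0, 0, 0, 0, 0, 0.96, -0.3, 0, 0, 0, 0, 0],
)

```text
clock: 0.52
ee_pos: [0.2542, -0.4909, 0.2308]
eef_rot: [-3.105, -0.472, 0.0]
ft_force: [0.8, -0.5, -1.4]
finger_gap: 0.0852
grasp_force: 0.0
```

apply_moves(
  motion=[0.96, -0.3, 0, 0, 0, 0, 0, 0.96, -0.3, 0, 0, 0, 0, 0, 0.96, -0.3, 0, 0, 0, 0, 0, 0.96, -0.3, 0, 0, 0, 0, 0, 0.96, -0.3, 0, 0, 0, 0, 0],
)

```text
clock: 0.93
ee_pos: [0.337, -0.4337, 0.2308]
eef_rot: [-3.105, -0.472, 0.001]
ft_force: [-0.1, 0.8, 0.8]
finger_gap: 0.0854
grasp_force: 0.0
```

apply_moves(
  motion=[0.96, -0.3, 0, 0, 0, 0, 0, 0.96, -0.3, 0, 0, 0, 0, 0, 0.96, -0.3, 0, 0, 0, 0, 0, 0.96, -0.3, 0, 0, 0, 0, 0, 0.96, -0.3, 0, 0, 0, 0, 0],
)

```text
clock: 1.35
ee_pos: [0.4197, -0.3765, 0.2308]
eef_rot: [-3.105, -0.472, 0.001]
ft_force: [-0.4, -0.3, -0.6]
finger_gap: 0.0852
grasp_force: 0.0
```

apply_moves(
  motion=[0.96, -0.3, 0, 0, 0, 0, 0, 0.96, -0.3, 0, 0, 0, 0, 0, 0.96, -0.3, 0, 0, 0, 0, 0, 0, 0, 0, 0, 0, -1, 0, 0, 0, 0, 0, 0, -1, 0],
)

```text
clock: 1.77
ee_pos: [0.4695, -0.342, 0.2306]
eef_rot: [-3.05, -0.751, 0.001]
ft_force: [0.2, -0.2, 0.4]
finger_gap: 0.0852
grasp_force: 0.0
```

apply_moves(
  motion=[0, 0, 0, 0, 0, -1, 0, 0, 0, 0, 0, 0, -1, 0, 0, 0, 0, 0, 0, -1, 0, 0, 0, 0, 0, 0, -1, 0, 0, 0, 0, 0, 0, -1, 0],
)

```text
clock: 2.18
ee_pos: [0.4685, -0.3429, 0.2307]
eef_rot: [-2.816, -1.39, 0.001]
ft_force: [0.1, -0.1, -0.3]
finger_gap: 0.0855
grasp_force: 0.0
```

apply_moves(
  motion=[0, 0, 0, 0, 0, -1, 0, 0, 0, 0, 0, 0, -1, 0, 0, 0, 0, 0, 0, -1, 0, 0, 0, 0, 0, 0, -1, 0, 0, 0, 0, 0, 0, -1, 0],
)

```text
clock: 2.6
ee_pos: [0.4685, -0.3429, 0.2307]
eef_rot: [-2.448, -1.966, 0.0]
ft_force: [0.2, 0.1, -0.2]
finger_gap: 0.0851
grasp_force: 0.0
```

apply_moves(
  motion=[0, 0, 0, 0, 0, -1, 0, 0, 0, 0, 0, 0, -1, 0, 0, 0, 0, 0, 0, -1, 0, 0, 0, 0, 0, 0, -0.5, 0, 0, 0, 0, 0, 0, 0, 0],
)

```text
clock: 3.02
ee_pos: [0.4685, -0.3429, 0.2307]
eef_rot: [-2.125, -2.312, 0.0]
ft_force: [-0.0, -0.2, 0.0]
finger_gap: 0.0855
grasp_force: 0.0
```

```bash
python3 - <<'E'
from h import *
s=arm.sense();print({k:np.round(v,4) for k,v in s.items() if k in("clock","ee_pos","qpos")}, R.from_rotvec(s["eef_rot"]).as_matrix().round(3))
im,d,K,T=cam("wrist");P=cloud(d,K,T);np.savez("w1",im=im,P=P,d=d,T=T);save("w1",im)
print(K,np.round(optics.camera_model("wrist")["T_tool_cam"],4))
E
```

```text
{'clock': np.float64(3.0167), 'qpos': array([-7.4110e-01,  3.9030e-01,  9.8700e-02,  1.2804e+00, -1.0000e-04,
        7.4550e-01]), 'ee_pos': array([ 0.4685, -0.3429,  0.2307])} [[-0.084  0.996 -0.001]
 [ 0.996  0.084  0.001]
 [ 0.001 -0.001 -1.   ]]
(np.float64(331.88123923379214), 327.28654581784656, 202.31396075526277, 0.0011585608798783985) [[ 2.000e-04 -9.548e-01 -2.972e-01  7.550e-02]
 [ 1.000e+00 -2.000e-04  1.400e-03  8.000e-04]
 [-1.400e-03 -2.972e-01  9.548e-01 -1.428e-01]
 [ 0.000e+00  0.000e+00  0.000e+00  1.000e+00]]
```

View pics/w1.png

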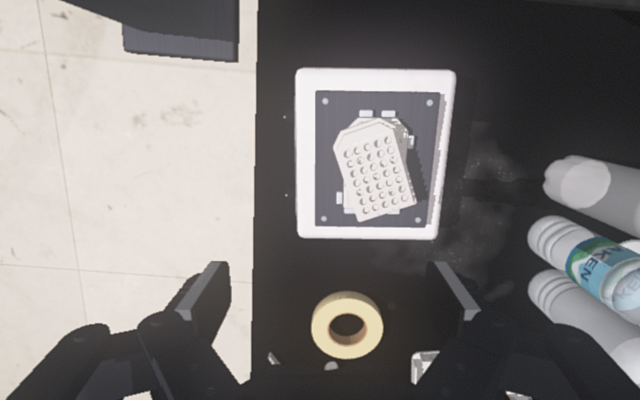

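The wrist view shows the shaker at (375,155) and the upper plate at (375,170), turned anticlockwise with its cut end up (+y). Next I go closer for precision.

apply_moves(
  motion=[-0.93, 0.28, 0.9, 0, 0, 0, 0, -0.93, 0.28, 0.9, 0, 0, 0, 0, -0.93, 0.28, 0.9, 0, 0, 0, 0, -0.93, 0.28, 0.9, 0, 0, 0, 0, -0.93, 0.28, 0.9, 0, 0, 0, 0],
)

```text
clock: 3.48
ee_pos: [0.5046, -0.4342, 0.1402]
eef_rot: [-2.128, -2.311, 0.0]
ft_force: [-0.1, -0.5, -0.3]
finger_gap: 0.0855
grasp_force: 0.0
```

apply_moves(
  motion=[0, 0, 0, 0, 0, 0, 0, 0, 0, 0, 0, 0, 0, 0],
)

```text
clock: 3.65
ee_pos: [0.5036, -0.4332, 0.1392]
eef_rot: [-2.126, -2.308, -0.001]
ft_force: [0.2, 0.5, 0.4]
finger_gap: 0.0854
grasp_force: 0.0
```

```bash
cat >> h.py <<'E'
C=11.0
OUT=np.array([[42,28-C],[42-C,28],[-42,28],[-42,-28],[42-C,-28],[42,-28+C]])/1000
E
python3 - <<'E'
from h import *
s=arm.sense();print(s["clock"],s["ee_pos"].round(4))
im,d,K,T=cam("wrist");P=cloud(d,K,T);np.savez("w2",im=im,P=P,d=d,T=T);save("w2",cv2.resize(im[40:340,180:500],None,fx=2.4,fy=2,interpolation=cv2.INTER_CUBIC) if 0 else cv2.resize(im[60:320,190:490],None,fx=2.3,fy=2.3,interpolation=cv2.INTER_CUBIC))
for lo,hi in((.080,.0935),(.068,.0755),(.060,.067),(.0565,.0625)):
    m=(P[...,2]>lo)&(P[...,2]<hi)&(abs(P[...,0]-.505)<.1)&(abs(P[...,1]+.318)<.11)
    q=P[m];c,wh,a=cv2.minAreaRect((q[:,:2]*1000).astype(np.float32));print(lo,len(q),np.round(c,1),np.round(wh,1),round(a,2),np.median(q[:,2]))
h=np.histogram(P[(abs(P[...,0]-.505)<.1)&(abs(P[...,1]+.318)<.11)][:,2],bins=np.arange(.05,.1,.002));print(list(zip(h[1].round(3),h[0])))
E
```

```text
3.65 [ 0.5036 -0.4332  0.1392]
0.08 12058 [ 512.5 -330.4] [56.4 69.5] 24.2 0.0892349372507605
0.068 1108 [ 512.4 -336.1] [68.5 67.4] 4.12 0.0700673621128029
0.06 13157 [ 513.2 -343.7] [112.4  85.7] 4.11 0.06422895113496124
0.0565 140 [ 513.2 -343.9] [112.4  85.1] 4.08 0.06228292559453233
[(np.float64(0.05), np.int64(5145)), (np.float64(0.052), np.int64(5059)), (np.float64(0.054), np.int64(39)), (np.float64(0.056), np.int64(0)), (np.float64(0.058), np.int64(0)), (np.float64(0.06), np.int64(31)), (np.float64(0.062), np.int64(4925)), (np.float64(0.064), np.int64(8102)), (np.float64(0.066), np.int64(157)), (np.float64(0.068), np.int64(546)), (np.float64(0.07), np.int64(266)), (np.float64(0.072), np.int64(288)), (np.float64(0.074), np.int64(15)), (np.float64(0.076), np.int64(82)), (np.float64(0.078), np.int64(10)), (np.float64(0.08), np.int64(0)), (np.float64(0.082), np.int64(81)), (np.float64(0.084), np.int64(2052)), (np.float64(0.086), np.int64(3088)), (np.float64(0.088), np.int64(2917)), (np.float64(0.09), np.int64(3889)), (np.float64(0.092), np.int64(31)), (np.float64(0.094), np.int64(0)), (np.float64(0.096), np.int64(0))]
```

View pics/w2.png

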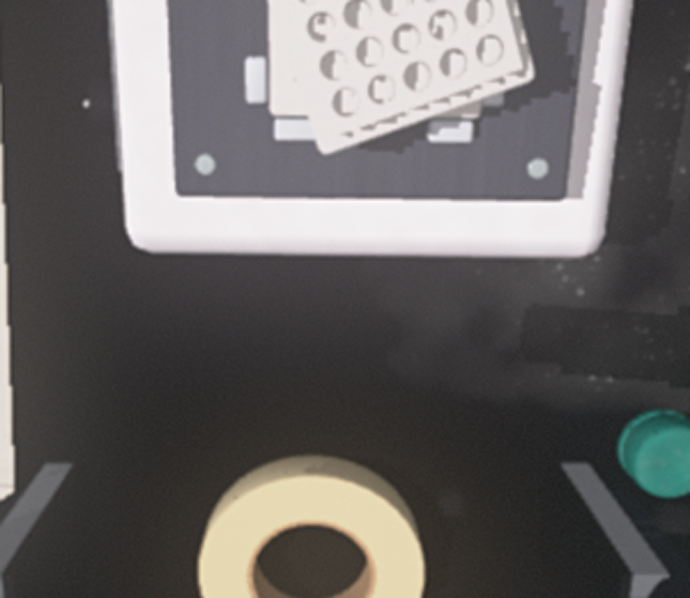

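The crop shows the plate running out of frame at the top, so I move forward 55 mm.

apply_moves(
  motion=[0.9, 0, 0, 0, 0, 0, 0, 0.9, 0, 0, 0, 0, 0, 0, 0.9, 0, 0, 0, 0, 0, 0, 0, 0, 0, 0, 0, 0, 0, 0, 0, 0, 0, 0, 0, 0],
)

```text
clock: 4.12
ee_pos: [0.5003, -0.3788, 0.1431]
eef_rot: [2.124, 2.312, -0.0]
ft_force: [1.1, 0.1, 0.2]
finger_gap: 0.0855
grasp_force: 0.0
```

```bash
python3 - <<'E'
from h import *
s=arm.sense();print(s["clock"],s["ee_pos"].round(4))
im,d,K,T=cam("wrist");P=cloud(d,K,T);np.savez("w3",im=im,P=P,d=d,T=T);save("w3",cv2.resize(im[20:280,190:490],None,fx=2.3,fy=2.3,interpolation=cv2.INTER_CUBIC))
for lo,hi in((.082,.0935),(.066,.0755),(.062,.066)):
    m=(P[...,2]>lo)&(P[...,2]<hi)&(abs(P[...,0]-.51)<.059)&(abs(P[...,1]+.318)<.11)
    q=P[m];c,wh,a=cv2.minAreaRect((q[:,:2]*1000).astype(np.float32));print(lo,len(q),np.round(c,1),np.round(wh,1),round(a,2),np.median(q[:,2]))
    # mask cleaned by axis-projected percentiles
    for yaw in np.radians([a]):
        B=np.array([[np.cos(yaw),np.sin(yaw)],[-np.sin(yaw),np.cos(yaw)]]);w=q[:,:2]@B.T
        e=np.percentile(w,[.3,99.7],axis=0);print("  pct ctr",(B.T@e.mean(0)*1000).round(1),((e[1]-e[0])*1000).round(1))
E
```

```text
4.1167 [ 0.5003 -0.3788  0.1431]
0.082 12983 [ 509.5 -323.9] [56.2 84.4] 24.1 0.08957994181728723
  pct ctr [ 509.4 -323.8] [55.5 83.2]
0.066 1752 [ 512.2 -321.6] [107.6 125.7] 5.0 0.06962351022966531
  pct ctr [ 511.8 -320.7] [102.8 121.2]
0.062 19227 [ 511.6 -321.3] [112.  129.9] 4.01 0.06426996765231577
  pct ctr [ 511.4 -321.1] [110.9 128.6]
```

View pics/w3.png

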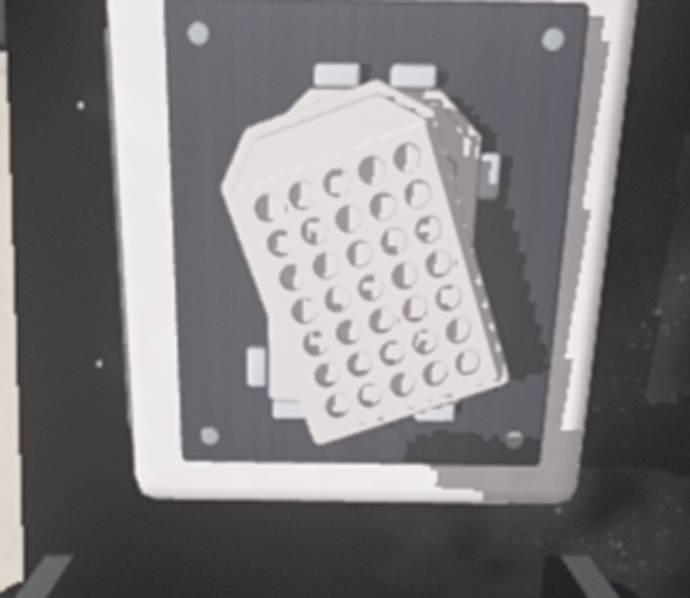

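Platform centre is (511.5,-321.2) mm at yaw 4.0°; the upper plate is at (509.5,-323.9), yaw 24.1°. I go over the upper plate and align to it.

apply_moves(
  motion=[0.9, 0.23, 0, 0, 0, 0, 0, 0.9, 0.23, 0, 0, 0, 0, 0, 0.9, 0.23, 0, 0, 0, 0, 0, 0, 0, 0, 0, 0, -0.96, 0, 0, 0, 0, 0, 0, -0.96, 0],
)

```text
clock: 4.58
ee_pos: [0.5098, -0.3247, 0.1421]
eef_rot: [1.919, 2.486, -0.0]
ft_force: [-0.5, -0.5, 0.4]
finger_gap: 0.0852
grasp_force: 0.0
```

apply_moves(
  motion=[0, 0, 0.5, 0, 0, -0.96, 0, 0, 0, 0.5, 0, 0, -0.96, 0, 0, 0, 0.5, 0, 0, 0, 0, 0, 0, 0, 0, 0, 0, 0, 0, 0, 0, 0, 0, 0, 0],
)

```text
clock: 5.0
ee_pos: [0.5088, -0.3249, 0.1109]
eef_rot: [-1.714, -2.632, 0.0]
ft_force: [0.2, -0.5, 1.0]
finger_gap: 0.0854
grasp_force: 0.0
```

```bash
cat >> h.py <<'E'
def to(x,y,z,yaw):
    s=arm.sense();M=R.from_rotvec(s["eef_rot"]).as_matrix();p=s["ee_pos"]
    y0=np.degrees(np.arctan2(M[1,0],M[0,0]));dy=(yaw-y0+180)%360-180
    # untilt correction
    e=R.from_matrix(M.T@np.array([[np.cos(np.radians(yaw)),np.sin(np.radians(yaw)),0],[np.sin(np.radians(yaw)),-np.cos(np.radians(yaw)),0],[0,0,-1]])).as_rotvec(degrees=True)
    print(s["clock"],p.round(4),"yaw",y0.round(2),"F",s["ft_force"].round(1),"gap",round(float(s["finger_gap"]),4),"| units shift",(M.T@(np.array([x,y,z])-p)/.02).round(3),"turn",(e/5).round(3))
E
python3 -c "
from h import *
to(.5095,-.3239,.073,114.1)"
```

```text
5.0 [ 0.5088 -0.3249  0.1109] yaw 113.86 F [ 0.2 -0.5  1. ] gap 0.0854 | units shift [0.029 0.055 1.893] turn [-0.007 -0.011 -0.048]
```

apply_moves(
  motion=[0.03, 0.06, 0.6, 0, 0, -0.05, 0, 0, 0, 0.6, 0, 0, 0, 0, 0, 0, 0.4, 0, 0, 0, 0, 0, 0, 0.29, 0, 0, 0, 0, 0, 0, 0, 0, 0, 0, 0],
  squeeze=20,
)

```text
clock: 5.42
ee_pos: [0.5094, -0.3234, 0.0725]
eef_rot: [-1.706, -2.636, -0.0]
ft_force: [-0.4, -0.5, -0.0]
finger_gap: 0.0854
grasp_force: 0.0
```

apply_moves(
  motion=[0, 0, 0, 0, 0, 0, 0.15, 0, 0, 0, 0, 0, 0, 0.25, 0, 0, 0, 0, 0, 0, 0.3, 0, 0, 0, 0, 0, 0, 0.35, 0, 0, 0, 0, 0, 0, 0.4],
  squeeze=20,
)

```text
clock: 5.83
ee_pos: [0.5105, -0.3242, 0.0744]
eef_rot: [1.705, 2.637, -0.001]
ft_force: [-1.3, -0.7, 3.4]
finger_gap: 0.0556
grasp_force: 20.8
```

apply_moves(
  motion=[0, 0, 0, 0, 0, 0, 0.4, 0, 0, 0, 0, 0, 0, 0.4, 0, 0, 0, 0, 0, 0, 0.4],
)

```text
clock: 6.08
ee_pos: [0.5105, -0.3242, 0.0744]
eef_rot: [1.705, 2.637, -0.001]
ft_force: [-1.7, -0.2, 5.6]
finger_gap: 0.0552
grasp_force: 21.0
```

```bash
python3 - <<'E'
from h import *
to(.5095,-.3239,.073,114.1)
im,d,K,T=cam("wrist");P=cloud(d,K,T);save("w4",im)
for lo,hi in((.082,.0935),(.062,.066)):
    m=(P[...,2]>lo)&(P[...,2]<hi)&(abs(P[...,0]-.51)<.062)&(abs(P[...,1]+.318)<.11)
    q=P[m];c,wh,a=cv2.minAreaRect((q[:,:2]*1000).astype(np.float32));print(lo,len(q),np.round(c,1),np.round(wh,1),round(a,2),np.median(q[:,2]))
E
```

```text
6.0833 [ 0.5105 -0.3242  0.0744] yaw 114.24 F [-1.7 -0.2  5.6] gap 0.0552 | units shift [ 0.034 -0.038  0.071] turn [0.006 0.018 0.028]
0.082 21664 [ 510.9 -322.4] [82.5 83.8] 24.59 0.08975282813754423
0.062 22766 [ 511.5 -321.4] [112.1 130.4] 4.0 0.06429461814766262
```

View pics/w4.png

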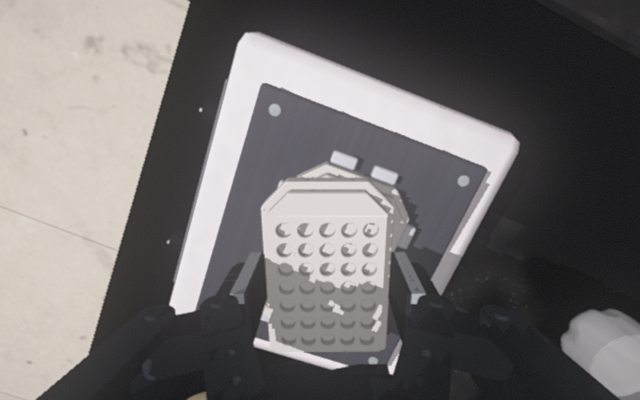

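The plate is gripped square between the pads (gap 55 mm). Next I compute its centre relative to the platform within the same image.

```bash
cat >> h.py <<'E'
def fit(im,d,K,T,near,zlo=.083,zhi=.0935,yaw=114.0):
    # plate pose by x-ends (|y|<15) and y-sides on the free cut-end part (15<x<28), own axes
    P=cloud(d,K,T);q=P[(P[...,2]>zlo)&(P[...,2]<zhi)][:,:2];q=q[np.linalg.norm(q-near,axis=1)<.06]
    c=np.array(near,float);a=np.radians(yaw)
    for _ in range(6):
        B=np.array([[np.cos(a),np.sin(a)],[-np.sin(a),np.cos(a)]]);w=(q-c)@B.T
        yb=np.arange(-.014,.015,.002);xe=[]
        hi=[w[(abs(w[:,1]-y)<.001)][:,0] for y in yb]
        hi=[h for h in hi if len(h)>20]
        x1=np.median([h.max() for h in hi]);x0=np.median([h.min() for h in hi])
        xb=np.arange(.014,.0275,.0015);L=[];
        for x in xb:
            k=w[(abs(w[:,0]-(x+(x1-.042)))<.00075)&(abs(w[:,1])<.034)][:,1]
            if len(k)>10:L.append([x,k.min(),k.max()])
        L=np.array(L);mid=(L[:,1]+L[:,2])/2
        sl=np.polyfit(L[:,0],mid,1)[0]
        c=c+B.T@np.array([(x0+x1)/2,mid.mean()])
        if abs(sl)<.3:a+=0.5*sl*0
    print("plate c",(c*1000).round(2),"len",round((x1-x0)*1e3,1),"wid",round((L[:,2]-L[:,1]).mean()*1e3,1),"slope",np.degrees(sl).round(1))
    return c
E
python3 - <<'E'
from h import *
im,d,K,T=cam("wrist");c=fit(im,d,K,T,(.5105,-.324),yaw=114.24)
n=np.load("w3.npz");
class A:pass
P=n["P"]
for lo in (.083,):
    c=fit(n["im"],n["d"],K,n["T"],(.5095,-.3239),yaw=114.1)
E
```

```text
plate c [ 510.11 -321.08] len 80.4 wid 55.8 slope -0.8
plate c [ 509.46 -323.82] len 83.9 wid 55.7 slope -0.1
```

apply_moves(
  motion=[0.01, 0, 0, 0, 0, 0.8, 0.4, 0.01, 0, 0, 0, 0, 0.8, 0.4, 0.02, 0, 0, 0, 0, 0.8, 0.4, 0.02, 0, 0, 0, 0, 0.8, 0.4, 0.02, 0, 0, 0, 0, 0.8, 0.4],
)

```text
clock: 6.6
ee_pos: [0.5097, -0.3221, 0.0734]
eef_rot: [2.142, 2.298, 0.0]
ft_force: [0.4, -0.6, -0.2]
finger_gap: 0.0554
grasp_force: 21.3
```

apply_moves(
  motion=[0, 0, 0, 0, 0, 0.04, 0.4, 0, 0, 0, 0, 0, 0, 0.4],
)

```text
clock: 6.77
ee_pos: [0.5095, -0.3219, 0.0731]
eef_rot: [-2.139, -2.3, 0.0]
ft_force: [0.3, -0.4, -0.6]
finger_gap: 0.0554
grasp_force: 21.3
```

```bash
python3 - <<'E'
from h import *
to(.51065,-.3225,.0744,94.0)
im,d,K,T=cam("wrist");fit(im,d,K,T,(.5115,-.3213),yaw=94,zlo=.080);P=cloud(d,K,T)
m=(P[...,2]>.062)&(P[...,2]<.066)&(abs(P[...,0]-.51)<.062)&(abs(P[...,1]+.318)<.11)
q=P[m];c,wh,a=cv2.minAreaRect((q[:,:2]*1000).astype(np.float32));print("plat",np.round(c,1),np.round(wh,1),round(a,2))
t=P[(abs(P[...,0]-.5115)<.015)&(abs(P[...,1]+.315)<.02)];print("top z",np.percentile(t[:,2],[50,80,95]).round(4))
E
```

```text
6.7667 [ 0.5095 -0.3219  0.0731] yaw 94.13 F [ 0.3 -0.4 -0.6] gap 0.0554 | units shift [-0.032  0.058 -0.065] turn [-0.005 -0.006  0.027]
plate c [ 510.26 -318.52] len 80.4 wid 55.7 slope -0.9
plat [ 511.5 -321.1] [112.1 130.1] 4.08
top z [0.0895 0.1543 0.158 ]
```

apply_moves(
  motion=[-0.05, 0.05, 0, 0, 0, 0, 0.4, 0, 0, 0, 0, 0, 0, 0.4],
)

```text
clock: 6.98
ee_pos: [0.5108, -0.3233, 0.0734]
eef_rot: [2.141, 2.299, -0.0]
ft_force: [-0.6, -0.2, -1.1]
finger_gap: 0.0552
grasp_force: 21.3
```

apply_moves(
  motion=[0, 0, 0, 0, 0, 0, 0.3, 0, 0, 0, 0, 0, 0, 0.25, 0, 0, 0, 0, 0, 0, 0.25],
)

```text
clock: 7.23
ee_pos: [0.5108, -0.3232, 0.0736]
eef_rot: [2.141, 2.298, -0.0]
ft_force: [-0.9, -0.2, 0.1]
finger_gap: 0.0641
grasp_force: 0.0
```

```bash
cat >> h.py <<'E'
def look():
    im,d,K,T=cam("wrist");P=cloud(d,K,T)
    t=P[(abs(P[...,0]-.5115)<.012)&(abs(P[...,1]+.315)<.03)][:,2];t=t[t<.1];print("top z",np.percentile(t,[50,90]).round(4))
    fit(im,d,K,T,(.5115,-.3213),yaw=94,zlo=t.max()*0+np.percentile(t,90)-.0095)
    m=(P[...,2]>.062)&(P[...,2]<.066)&(abs(P[...,0]-.51)<.062)&(abs(P[...,1]+.318)<.11)
    c,wh,a=cv2.minAreaRect((P[m][:,:2]*1000).astype(np.float32));print("plat",np.round(c,1),np.round(wh,1),round(a,2))
    return im
E
python3 - <<'E'
from h import *
to(.51065,-.3225,.0744,94.0);look()
E
```

```text
7.2333 [ 0.5108 -0.3232  0.0736] yaw 94.05 F [-0.9 -0.2  0.1] gap 0.0641 | units shift [ 0.034 -0.005 -0.039] turn [0.002 0.002 0.011]
top z [0.0849 0.0859]
plate c [ 511.59 -319.92] len 80.6 wid 55.7 slope 0.3
plat [ 511.5 -320.8] [112.  129.5] 4.13
```

Top at 84.9 mm: the upper plate is home. I rise and travel to the lid.

apply_moves(
  motion=[0, 0, 0, 0, 0, 0, 0, 0, 0, -0.5, 0, 0, 0, 0, 0, 0, -1, 0, 0, 0, 0, 0, 0, -1, 0, 0, 0, 0, 0, 0, -1, 0, 0, 0, 0],
)

```text
clock: 7.7
ee_pos: [0.5106, -0.323, 0.1449]
eef_rot: [-2.142, -2.298, 0.0]
ft_force: [-0.1, -0.3, 0.1]
finger_gap: 0.0852
grasp_force: 0.0
```

```bash
python3 - <<'E'
from h import *
look();to(.465,.30,.2,94)
E
```

```text
top z [0.0849 0.086 ]
plate c [ 511.89 -321.55] len 83.2 wid 55.3 slope -2.2
plat [ 511.6 -321.3] [112.1 129.2] 4.07
7.75 [ 0.5126 -0.3246  0.1497] yaw 94.05 F [ 0.6 -0.9  2. ] gap 0.0854 | units shift [31.307 -0.158 -2.667] turn [0.059 0.055 0.01 ]
```

apply_moves(
  motion=[1, 0, -1, 0, 0, 0, 0, 1, 0, -1, 0, 0, 0, 0, 1, 0, -1, 0, 0, 0, 0, 1, 0, 0, 0, 0, 0, 0, 1, 0, 0, 0, 0, 0, 0],
)

```text
clock: 8.17
ee_pos: [0.5048, -0.2232, 0.206]
eef_rot: [2.139, 2.295, 0.002]
ft_force: [0.9, -0.1, -0.8]
finger_gap: 0.0854
grasp_force: 0.0
```

apply_moves(
  motion=[1, 0, 0, 0, 0, 0, 0, 1, 0, 0, 0, 0, 0, 0, 1, 0, 0, 0, 0, 0, 0, 1, 0, 0, 0, 0, 0, 0, 1, 0, 0, 0, 0, 0, 0],
)

```text
clock: 8.58
ee_pos: [0.4965, -0.1227, 0.2042]
eef_rot: [2.141, 2.298, 0.001]
ft_force: [0.1, 0.5, -0.3]
finger_gap: 0.0856
grasp_force: 0.0
```

apply_moves(
  motion=[1, 0, 0, 0, 0, 0, 0, 1, 0, 0, 0, 0, 0, 0, 1, 0, 0, 0, 0, 0, 0, 1, 0, 0, 0, 0, 0, 0, 1, 0, 0, 0, 0, 0, 0],
)

```text
clock: 9.0
ee_pos: [0.4895, -0.0229, 0.2042]
eef_rot: [2.141, 2.298, 0.001]
ft_force: [0.4, -0.7, -0.1]
finger_gap: 0.0857
grasp_force: 0.0
```

apply_moves(
  motion=[1, 0, 0, 0, 0, 0, 0, 1, 0, 0, 0, 0, 0, 0, 1, 0, 0, 0, 0, 0, 0, 1, 0, 0, 0, 0, 0, 0, 1, 0, 0, 0, 0, 0, 0],
)

```text
clock: 9.42
ee_pos: [0.4825, 0.0769, 0.2042]
eef_rot: [2.141, 2.298, 0.001]
ft_force: [-0.6, 1.3, 0.1]
finger_gap: 0.0855
grasp_force: 0.0
```

apply_moves(
  motion=[1, 0, 0, 0, 0, 0, 0, 1, 0, 0, 0, 0, 0, 0, 1, 0, 0, 0, 0, 0, 0, 1, 0, 0, 0, 0, 0, 0, 1, 0, 0, 0, 0, 0, 0],
)

```text
clock: 9.83
ee_pos: [0.4754, 0.1767, 0.2042]
eef_rot: [2.141, 2.298, 0.001]
ft_force: [-0.5, -0.6, 0.4]
finger_gap: 0.0851
grasp_force: 0.0
```

apply_moves(
  motion=[1, 0, 0, 0, 0, 0, 0, 1, 0, 0, 0, 0, 0, 0, 0, 0, 0, 0, 0, 0, 0, 0, 0, 0, 0, 0, 0, 0],
)

```text
clock: 10.17
ee_pos: [0.4726, 0.2162, 0.2039]
eef_rot: [2.139, 2.3, 0.0]
ft_force: [0.1, 0.9, -0.1]
finger_gap: 0.0857
grasp_force: 0.0
```

```bash
python3 - <<'E'
from h import *
im,d,K,T=cam("wrist");P=cloud(d,K,T);np.savez("w5",im=im,P=P,d=d,T=T);save("w5",im)
m=(P[...,2]>.005)&(P[...,2]<.02)&(abs(P[...,0]-.459)<.06)&(abs(P[...,1]-.361)<.06)
c,wh,a=cv2.minAreaRect((P[m][:,:2]*1000).astype(np.float32));print("lid",np.round(c,1),np.round(wh,1),round(a,2),np.percentile(P[m][:,2],[5,50,95]))
to(c[0]/1e3,c[1]/1e3,.15,180)
E
```

```text
lid [467.8 336.9] [98.8 77.5] 4.01 [0.00664895 0.01271403 0.01415153]
10.2167 [0.4726 0.2155 0.2038] yaw 94.09 F [-0.9  0.5 -0.5] gap 0.085 | units shift [6.074 0.191 2.687] turn [-0.0000e+00  8.0000e-03 -1.7183e+01]
```

View pics/w5.png

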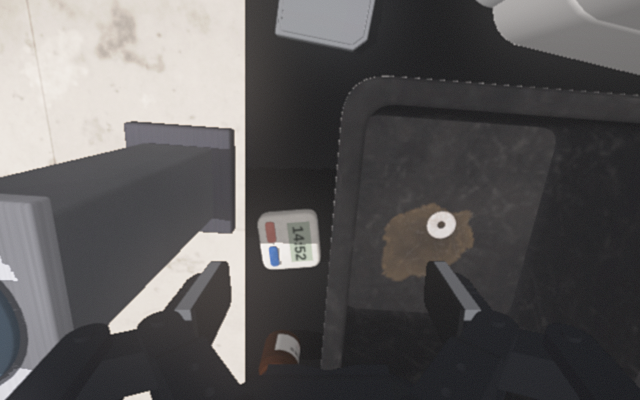

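The lid sits at the top of the picture (325,15), long axis along world x, cut corners on the +x side. I go over it and turn to about 172°.

apply_moves(
  motion=[1, 0, 0, 0, 0, 0, 0, 1, 0, 0, 0, 0, 0, 0, 1, 0, 0, 0, 0, 0, 0, 1, 0, 0, 0, 0, 0, 0, 1, 0, 0, 0, 0, 0, 0],
)

```text
clock: 10.63
ee_pos: [0.4659, 0.3149, 0.2037]
eef_rot: [2.144, 2.296, -0.0]
ft_force: [-0.7, -0.6, -0.1]
finger_gap: 0.0853
grasp_force: 0.0
```

apply_moves(
  motion=[1, 0, 0, 0, 0, 0, 0, 1, 0, 0, 0, 0, 0, 0, 0, 0, 0, 0, 0, -1, 0, 0, 0, 0, 0, 0, -1, 0, 0, 0, 0, 0, 0, -1, 0],
)

```text
clock: 11.05
ee_pos: [0.4632, 0.3544, 0.2035]
eef_rot: [1.819, 2.561, -0.001]
ft_force: [-0.6, -0.7, 0.3]
finger_gap: 0.0855
grasp_force: 0.0
```

apply_moves(
  motion=[0, 0, 0, 0, 0, -1, 0, 0, 0, 0, 0, 0, -1, 0, 0, 0, 0, 0, 0, -1, 0, 0, 0, 0, 0, 0, -1, 0, 0, 0, 0, 0, 0, -1, 0],
)

```text
clock: 11.47
ee_pos: [0.4633, 0.3539, 0.2037]
eef_rot: [1.223, 2.894, -0.001]
ft_force: [0.5, -0.7, 0.0]
finger_gap: 0.0855
grasp_force: 0.0
```

apply_moves(
  motion=[0, 0, 0, 0, 0, -1, 0, 0, 0, 0, 0, 0, -1, 0, 0, 0, 0, 0, 0, -1, 0, 0, 0, 0, 0, 0, -1, 0, 0, 0, 0, 0, 0, -1, 0],
)

```text
clock: 11.88
ee_pos: [0.4633, 0.3539, 0.2037]
eef_rot: [0.567, 3.09, -0.001]
ft_force: [-0.3, 0.1, 1.2]
finger_gap: 0.0855
grasp_force: 0.0
```

apply_moves(
  motion=[0, 0, 0, 0, 0, -1, 0, 0, 0, 0, 0, 0, -1, 0, 0, 0, 0, 0, 0, -0.6, 0, 0, 0, 0, 0, 0, 0, 0],
)

```text
clock: 12.22
ee_pos: [0.4633, 0.354, 0.2037]
eef_rot: [0.219, 3.134, -0.001]
ft_force: [-0.5, -0.5, -0.0]
finger_gap: 0.0857
grasp_force: 0.0
```

```bash
python3 - <<'E'
from h import *
im,d,K,T=cam("wrist");P=cloud(d,K,T);np.savez("w6",im=im,P=P,d=d,T=T);save("w6",im)
m=(P[...,2]>.007)&(P[...,2]<.02)&(abs(P[...,0]-.459)<.06)&(abs(P[...,1]-.361)<.06)
c,wh,a=cv2.minAreaRect((P[m][:,:2]*1000).astype(np.float32));print("lid",np.round(c,1),np.round(wh,1),round(a,2),np.percentile(P[m][:,2],[5,50,95]))
to(c[0]/1e3,c[1]/1e3,.006,a+180 if a<45 else a+90); print(arm.sense()["qpos"].round(2))
E
```

```text
lid [470.3 349.9] [ 90.4 105.9] 84.06 [0.01140679 0.01297866 0.01432573]
12.2667 [0.4633 0.3542 0.2037] yaw 171.89 F [-0.  0.  0.] gap 0.0853 | units shift [-0.378 -0.16   9.883] turn [-0.004  0.003 -0.435]
[ 0.54  0.4   0.05  1.22 -0.    0.69]
```

View pics/w6.png

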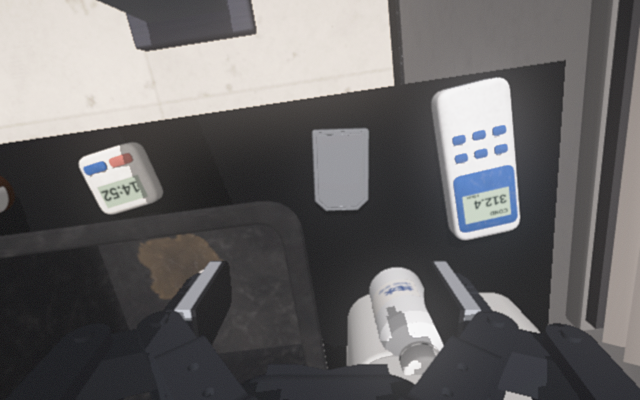

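The lid is at (341,168), cut end down (world +x), nearly aligned with the tool. I segment that component alone.

```bash
python3 - <<'E'
from h import *
n=np.load("w6.npz");P=n["P"];U=np.mgrid[0:400,0:640]
m=((P[...,2]>.007)&(P[...,2]<.02)).astype(np.uint8)
k,l=cv2.connectedComponents(m);m=l==l[168,341]
q=P[m];c,wh,a=cv2.minAreaRect((q[:,:2]*1000).astype(np.float32));print("lid",len(q),np.round(c,1),np.round(wh,1),round(a,2),np.median(q[:,2]))
yaw=(a if abs(a)<45 else a-90)+180
to(c[0]/1e3,c[1]/1e3,.006,yaw)
for (u,v) in((395,300),(360,330),(415,350),(475,160)):print(u,v,P[v,u].round(3))
E
```

```text
lid 4320 [461.6 368. ] [56.  84.7] 84.06 0.012986480173995202
12.2667 [0.4633 0.3542 0.2037] yaw 171.89 F [-0.  0.  0.] gap 0.0853 | units shift [0.184 0.678 9.882] turn [-0.004  0.003 -0.435]
395 300 [0.585 0.404 0.064]
360 330 [0.619 0.366 0.059]
415 350 [0.597 0.409 0.12 ]
475 160 [0.465 0.498 0.027]
```

apply_moves(
  motion=[0.18, 0.68, 0, 0, 0, -0.43, 0, 0, 0, 1, 0, 0, 0, 0, 0, 0, 1, 0, 0, 0, 0, 0, 0, 1, 0, 0, 0, 0, 0, 0, 1, 0, 0, 0, 0],
)

```text
clock: 12.68
ee_pos: [0.4613, 0.3698, 0.1228]
eef_rot: [0.159, 3.137, 0.001]
ft_force: [0.2, 0.7, 0.4]
finger_gap: 0.0855
grasp_force: 0.0
```

apply_moves(
  motion=[0, 0, 1, 0, 0, 0, 0, 0, 0, 1, 0, 0, 0, 0, 0, 0, 0.5, 0, 0, 0, 0, 0, 0, 0, 0, 0, 0, 0, 0, 0, 0, 0, 0, 0, 0],
)

```text
clock: 13.1
ee_pos: [0.4609, 0.3692, 0.0734]
eef_rot: [-0.159, -3.137, 0.001]
ft_force: [-1.0, -1.0, 0.3]
finger_gap: 0.0852
grasp_force: 0.0
```

```bash
python3 - <<'E'
from h import *
im,d,K,T=cam("wrist");P=cloud(d,K,T)
m=((P[...,2]>.007)&(P[...,2]<.02)).astype(np.uint8)
k,l=cv2.connectedComponents(m)
for i in range(1,k):
    q=P[l==i]
    if len(q)<2000: continue
    c,wh,a=cv2.minAreaRect((q[:,:2]*1000).astype(np.float32));print(len(q),np.round(c,1),np.round(wh,1),round(a,2),np.median(q[:,2]))
to(.4616,.368,.003,174.06)
E
```

```text
10157 [460.9 368.2] [56.2 84. ] 83.62 0.012994795976860984
2856 [439.8 169.5] [25.1 65.7] 74.95 0.017004428079903017
13.15 [0.4617 0.3697 0.0744] yaw 174.19 F [-0.1  0.5  1. ] gap 0.0854 | units shift [-2.000e-03 -8.600e-02  3.568e+00] turn [0.008 0.01  0.027]
```

apply_moves(
  motion=[0.03, -0.07, 1, 0, 0, 0.1, 0, 0, 0, 1, 0, 0, 0, 0, 0, 0, 0.8, 0, 0, 0, 0, 0, 0, 0.5, 0, 0, 0, 0, 0, 0, 0.25, 0, 0, 0, 0],
)

```text
clock: 13.57
ee_pos: [0.4605, 0.3679, 0.0023]
eef_rot: [0.173, 3.137, -0.0]
ft_force: [0.5, -0.0, 0.2]
finger_gap: 0.0856
grasp_force: 0.0
```

apply_moves(
  motion=[0, 0, 0, 0, 0, 0, 0.15, 0, 0, 0, 0, 0, 0, 0.25, 0, 0, 0, 0, 0, 0, 0.3, 0, 0, 0, 0, 0, 0, 0.35, 0, 0, 0, 0, 0, 0, 0.4],
  squeeze=25,
)

```text
clock: 13.98
ee_pos: [0.4614, 0.3685, 0.004]
eef_rot: [0.173, 3.135, 0.002]
ft_force: [-0.1, -0.4, 4.6]
finger_gap: 0.0546
grasp_force: 26.1
```

apply_moves(
  motion=[0, 0, 0, 0, 0, 0, 0.4, 0, 0, 0, 0, 0, 0, 0.4],
)

```text
clock: 14.15
ee_pos: [0.4614, 0.3685, 0.004]
eef_rot: [0.173, 3.135, 0.002]
ft_force: [-0.7, -0.2, 5.9]
finger_gap: 0.0546
grasp_force: 26.2
```

```bash
python3 - <<'E'
from h import *
to(.4609,.3682,.003,173.6)
im,d,K,T=cam("wrist");P=cloud(d,K,T);np.savez("w7",im=im,P=P,d=d,T=T)
fit(im,d,K,T,(.461,.368),zlo=.006,zhi=.018,yaw=-6)
E
```

```text
14.15 [0.4614 0.3685 0.004 ] yaw 173.69 F [-0.7 -0.2  5.9] gap 0.0546 | units shift [ 0.024 -0.018  0.049] turn [0.018 0.025 0.019]
plate c [460.57 368.61] len 83.6 wid 55.6 slope 0.6
```

Lid gripped. I lift it straight up first and check the hold.

apply_moves(
  motion=[0, 0, -0.3, 0, 0, 0, 0.4, 0, 0, -0.7, 0, 0, 0, 0.4, 0, 0, -1, 0, 0, 0, 0.4, 0, 0, -1, 0, 0, 0, 0.4, 0, 0, -1, 0, 0, 0, 0.4],
)

```text
clock: 14.62
ee_pos: [0.46, 0.3676, 0.0834]
eef_rot: [-0.173, -3.136, 0.001]
ft_force: [0.8, 0.0, -0.6]
finger_gap: 0.0544
grasp_force: 26.9
```

apply_moves(
  motion=[0, 0, -1, 0, 0, -0.8, 0.4, 0, 0, -1, 0, 0, -0.8, 0.4, 0, 0, -1, 0, 0, -0.8, 0.4, 0, 0, -1, 0, 0, -0.8, 0.4, 0, 0, -1, 0, 0, -0.8, 0.4],
)

```text
clock: 15.03
ee_pos: [0.46, 0.3676, 0.1838]
eef_rot: [0.38, -3.118, 0.0]
ft_force: [0.1, 0.1, -0.6]
finger_gap: 0.0546
grasp_force: 26.9
```

```bash
python3 - <<'E'
from h import *
im,d,K,T=cam("wrist");P=cloud(d,K,T)
s=arm.sense();to(.511,-.3206,.12,274.05)
M=R.from_rotvec(s["eef_rot"]).as_matrix();q=(P-s["ee_pos"])@M
m=(abs(q[...,2])<.02)&(abs(q[...,0])<.05)&(abs(q[...,1])<.02);w=q[m]
A=np.c_[w[:,:2],np.ones(len(w))];r=np.linalg.lstsq(A,w[:,2],rcond=None)[0];print(len(w),r, "x ext",w[:,0].min(),w[:,0].max())
E
```

```text
15.0833 [0.462  0.3689 0.1882] yaw -165.98 F [1.1 0.7 2.2] gap 0.0548 | units shift [  5.994 -34.049   3.307] turn [ -0.031   0.075 -16.006]
15204 [ 0.00747956  0.00467693 -0.00443652] x ext -0.03923590570334563 0.04511128601752684
```

apply_moves(
  motion=[0, 0, 0, 0, 0, -1, 0.4, 0, 0, 0, 0, 0, -1, 0.4, 0, 0, 0, 0, 0, -1, 0.4, 0, 0, 0, 0, 0, -1, 0.4, 0, 0, 0, 0, 0, -1, 0.4],
)

```text
clock: 15.5
ee_pos: [0.4601, 0.3677, 0.1822]
eef_rot: [1.045, -2.962, 0.0]
ft_force: [0.4, -0.6, 0.1]
finger_gap: 0.0545
grasp_force: 26.9
```

apply_moves(
  motion=[0, 0, 0, 0, 0, -1, 0.4, 0, 0, 0, 0, 0, -1, 0.4, 0, 0, 0, 0, 0, -1, 0.4, 0, 0, 0, 0, 0, -1, 0.4, 0, 0, 0, 0, 0, -1, 0.4],
)

```text
clock: 15.92
ee_pos: [0.4601, 0.3677, 0.1822]
eef_rot: [1.662, -2.665, 0.0]
ft_force: [0.3, -0.5, -0.5]
finger_gap: 0.0547
grasp_force: 26.9
```

apply_moves(
  motion=[0, 0, 0, 0, 0, -1, 0.4, 0, 0, 0, 0, 0, -1, 0.4, 0, 0, 0, 0, 0, -1, 0.4, 0, 0, 0, 0, 0, -1, 0.4, 0, 0, 0, 0, 0, -1, 0.4],
)

```text
clock: 16.33
ee_pos: [0.4601, 0.3677, 0.1822]
eef_rot: [2.199, -2.242, -0.0]
ft_force: [0.6, -0.5, -0.3]
finger_gap: 0.0548
grasp_force: 26.9
```

apply_moves(
  motion=[0, 0, 0, 0, 0, -1, 0.4, 0, 0, 0, 0, 0, 0, 0.4, 0, 0, 0, 0, 0, 0, 0.4],
)

```text
clock: 16.58
ee_pos: [0.4601, 0.3677, 0.1823]
eef_rot: [2.289, -2.152, -0.0]
ft_force: [1.3, 0.2, -1.2]
finger_gap: 0.0547
grasp_force: 26.9
```

```bash
python3 - <<'E'
from h import *
to(.511,-.3206,.17,274.05);print(arm.sense()["qpos"].round(2))
E
```

```text
16.5833 [0.4601 0.3677 0.1823] yaw -86.46 F [ 1.3  0.2 -1.2] gap 0.0547 | units shift [34.506 -0.416  0.624] turn [ 0.005 -0.003 -0.103]
[ 0.57  0.42  0.02  1.17 -0.   -1.07]
```

apply_moves(
  motion=[1, 0, 0, 0, 0, -0.1, 0.4, 1, 0, 0, 0, 0, 0, 0.4, 1, 0, 0, 0, 0, 0, 0.4, 1, 0, 0, 0, 0, 0, 0.4, 1, 0, 0, 0, 0, 0, 0.4],
)

```text
clock: 17.0
ee_pos: [0.4674, 0.2672, 0.1824]
eef_rot: [2.299, -2.141, 0.0]
ft_force: [0.7, 0.3, -1.6]
finger_gap: 0.0546
grasp_force: 26.9
```

apply_moves(
  motion=[1, 0, 0, 0, 0, 0, 0.4, 1, 0, 0, 0, 0, 0, 0.4, 1, 0, 0, 0, 0, 0, 0.4, 1, 0, 0, 0, 0, 0, 0.4, 1, 0, 0, 0, 0, 0, 0.4],
)

```text
clock: 17.42
ee_pos: [0.4747, 0.1674, 0.1825]
eef_rot: [2.298, -2.142, 0.0]
ft_force: [-0.2, 0.6, 1.1]
finger_gap: 0.0549
grasp_force: 26.9
```

apply_moves(
  motion=[1, 0, 0, 0, 0, 0, 0.4, 1, 0, 0, 0, 0, 0, 0.4, 1, 0, 0, 0, 0, 0, 0.4, 1, 0, 0, 0, 0, 0, 0.4, 1, 0, 0, 0, 0, 0, 0.4],
)

```text
clock: 17.83
ee_pos: [0.482, 0.0677, 0.1826]
eef_rot: [-2.298, 2.142, -0.0]
ft_force: [-0.7, 0.5, -0.0]
finger_gap: 0.055
grasp_force: 26.9
```

apply_moves(
  motion=[1, 0, 0, 0, 0, 0, 0.4, 1, 0, 0, 0, 0, 0, 0.4, 1, 0, 0, 0, 0, 0, 0.4, 1, 0, 0, 0, 0, 0, 0.4, 1, 0, 0, 0, 0, 0, 0.4],
)

```text
clock: 18.25
ee_pos: [0.4893, -0.0321, 0.1825]
eef_rot: [-2.298, 2.142, -0.0]
ft_force: [0.5, -0.4, -0.5]
finger_gap: 0.0546
grasp_force: 26.9
```

apply_moves(
  motion=[1, 0, 0, 0, 0, 0, 0.4, 1, 0, 0, 0, 0, 0, 0.4, 1, 0, 0, 0, 0, 0, 0.4, 1, 0, 0, 0, 0, 0, 0.4, 1, 0, 0, 0, 0, 0, 0.4],
)

```text
clock: 18.67
ee_pos: [0.4966, -0.1318, 0.1825]
eef_rot: [-2.298, 2.142, -0.0]
ft_force: [0.2, -0.0, -1.3]
finger_gap: 0.0548
grasp_force: 26.9
```

apply_moves(
  motion=[1, 0, 0, 0, 0, 0, 0.4, 1, 0, 0, 0, 0, 0, 0.4, 1, 0, 0, 0, 0, 0, 0.4, 1, 0, 0, 0, 0, 0, 0.4, 1, 0, 0, 0, 0, 0, 0.4],
)

```text
clock: 19.08
ee_pos: [0.504, -0.2315, 0.1825]
eef_rot: [-2.298, 2.142, -0.0]
ft_force: [0.3, -0.1, -0.9]
finger_gap: 0.0544
grasp_force: 26.9
```

apply_moves(
  motion=[1, 0, 0, 0, 0, 0, 0.4, 1, -0.2, 0, 0, 0, 0, 0.4, 0, 0, 0, 0, 0, 0, 0.4, 0, 0, 0, 0, 0, 0, 0.4, 0, 0, 0, 0, 0, 0, 0.4],
)

```text
clock: 19.5
ee_pos: [0.5107, -0.2697, 0.1823]
eef_rot: [-2.3, 2.14, 0.001]
ft_force: [-0.7, -0.6, -0.3]
finger_gap: 0.0548
grasp_force: 26.9
```

```bash
python3 - <<'E'
from h import *
to(.5112,-.3206,.125,274.05)
im,d,K,T=cam("wrist");P=cloud(d,K,T);np.savez("w8",im=im,P=P,d=d,T=T)
m=(P[...,2]>.062)&(P[...,2]<.066)&(abs(P[...,0]-.51)<.062)&(abs(P[...,1]+.318)<.11)
c,wh,a=cv2.minAreaRect((P[m][:,:2]*1000).astype(np.float32));print("plat",np.round(c,1),np.round(wh,1),round(a,2))
to(.5112,-.3206,.125,274.05)
E
```

```text
19.5 [ 0.5107 -0.2697  0.1823] yaw -85.88 F [-0.7 -0.6 -0.3] gap 0.0548 | units shift [2.544 0.154 2.863] turn [0.006 0.009 0.015]
plat [ 511.4 -321.5] [112. 129.] 4.04
19.55 [ 0.5106 -0.2693  0.1824] yaw -85.83 F [ 0.6  0.8 -1. ] gap 0.0544 | units shift [2.56  0.157 2.866] turn [0.006 0.007 0.024]
```

```bash
python3 - <<'E'
from h import *
n=np.load("w8.npz");P=n["P"];p=np.array([.5107,-.2696])
a=np.radians(94.1);B=np.array([[np.cos(a),np.sin(a)],[-np.sin(a),np.cos(a)]])
def ext(zlo,zhi,c,xr,lab):
    w=P[(P[...,2]>zlo)&(P[...,2]<zhi)];w=(w[:,:2]-c)@B.T*1000
    X=[];Y=[]
    for y in range(-14,15,2):
        k=w[(abs(w[:,1]-y)<1)&(abs(w[:,0])<60)][:,0]
        if len(k)>10:X.append((k.min(),k.max()))
    for x in xr:
        k=w[(abs(w[:,0]-x)<1)&(abs(w[:,1])<40)][:,1]
        if len(k)>5:Y.append((x,k.min(),k.max()))
    print(lab,"x ends",np.median(X,0).round(1) if X else None,"y",np.round(Y,1).tolist())
ext(.186,.196,p,range(-38,-12,4),"lid rel TCP")
ext(.078,.088,np.array([.5115,-.3214]),range(-40,0,4),"plate rel platform")
E
```

```text
lid rel TCP x ends [-44.   39.6] y [[-38.0, -28.7, 26.8], [-34.0, -28.9, 27.0], [-30.0, -28.7, 27.0], [-26.0, -29.2, 27.0], [-22.0, -28.8, 27.0], [-18.0, -29.1, 27.1], [-14.0, -28.7, 26.9]]
plate rel platform x ends [-42.3  28.4] y [[-40.0, -27.8, 27.6], [-36.0, -27.9, 27.7], [-32.0, -28.1, 27.1], [-28.0, -28.1, 27.4], [-24.0, -27.6, 27.6], [-20.0, -27.7, 27.8], [-16.0, -27.9, 27.8], [-12.0, -27.8, 27.3], [-8.0, -28.1, 27.4], [-4.0, -28.1, 27.6]]
```

apply_moves(
  motion=[0.6, 0.04, 0.6, 0, 0, 0.02, 0.4, 0.6, 0.04, 0.8, 0, 0, 0, 0.4, 0.6, 0.04, 0.8, 0, 0, 0, 0.4, 0.5, 0.04, 0.8, 0, 0, 0, 0.4, 0.2, 0.02, 0.8, 0, 0, 0, 0.4],
)

```text
clock: 19.97
ee_pos: [0.5107, -0.3216, 0.105]
eef_rot: [2.298, -2.141, 0.001]
ft_force: [-0.1, -0.5, -0.3]
finger_gap: 0.0544
grasp_force: 26.9
```

apply_moves(
  motion=[0, 0, 0, 0, 0, 0, 0.4, 0, 0, 0, 0, 0, 0, 0.4, 0, 0, 0, 0, 0, 0, 0.4],
)

```text
clock: 20.22
ee_pos: [0.511, -0.3201, 0.1069]
eef_rot: [-2.3, 2.14, -0.0]
ft_force: [0.5, 0.4, -0.3]
finger_gap: 0.0546
grasp_force: 26.9
```

```bash
cat >> h.py <<'E'
def ext(P,zlo,zhi,c,xr,lab):
    a=np.radians(94.1);B=np.array([[np.cos(a),np.sin(a)],[-np.sin(a),np.cos(a)]])
    w=P[(P[...,2]>zlo)&(P[...,2]<zhi)];w=(w[:,:2]-c)@B.T*1000
    X=[];Y=[]
    for y in range(-14,15,2):
        k=w[(abs(w[:,1]-y)<1)&(abs(w[:,0])<60)][:,0]
        if len(k)>10:X.append((k.min(),k.max()))
    for x in xr:
        k=w[(abs(w[:,0]-x)<1)&(abs(w[:,1])<40)][:,1]
        if len(k)>5:Y.append((x,k.min(),k.max()))
    print(lab,"x ends",np.median(X,0).round(1) if X else None,"y",np.round(Y,1).tolist())
E
python3 - <<'E'
from h import *
p=arm.sense()["ee_pos"]
im,d,K,T=cam("wrist");P=cloud(d,K,T);save("w9",im);c0=np.array([.5117,-.3219])
to(.5106,-.3198,.089,274.1)
for lo,hi in((.107,.118),):ext(P,lo,hi,p[:2],range(-38,-12,6),"lid rel TCP");ext(P,lo,hi,c0,range(-38,-12,6),"lid rel target")
ext(P,.078,.088,c0,range(-40,-10,6),"plate rel target")
m=(P[...,2]>.062)&(P[...,2]<.066)&(abs(P[...,0]-.51)<.062)&(abs(P[...,1]+.318)<.11)
c,wh,a=cv2.minAreaRect((P[m][:,:2]*1000).astype(np.float32));print("plat",np.round(c,1),np.round(wh,1),round(a,2))
E
```

```text
20.2667 [ 0.5115 -0.3203  0.1075] yaw -85.88 F [-0.4  0.2  0.8] gap 0.0544 | units shift [-0.028  0.044  0.924] turn [-0.012 -0.011  0.004]
lid rel TCP x ends [-43.9  39.6] y [[-38.0, -28.7, 26.9], [-32.0, -28.7, 26.8], [-26.0, -28.9, 27.1], [-20.0, -29.1, 27.1], [-14.0, -28.7, 27.1]]
lid rel target x ends [-42.   41.5] y [[-38.0, -28.2, 27.2], [-32.0, -28.5, 27.7], [-26.0, -28.3, 27.7], [-20.0, -28.1, 27.5], [-14.0, -28.1, 27.3]]
plate rel target x ends [-42.  -37.7] y [[-40.0, -27.8, 27.8]]
plat [ 511.3 -321.3] [112.  129.4] 3.95
```

View pics/w9.png

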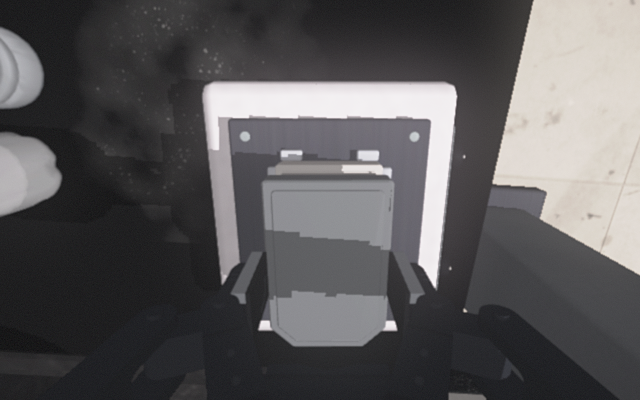

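The lid hangs level over the plate, with the cut end down in the picture matching the plate's +y end; offset is about 0.4 mm. I lower it slowly.

apply_moves(
  motion=[0, 0.02, 0.2, 0, 0, 0, 0.4, 0, 0, 0.2, 0, 0, 0, 0.4, 0, 0, 0.2, 0, 0, 0, 0.4, 0, 0, 0.15, 0, 0, 0, 0.4, 0, 0, 0, 0, 0, 0, 0.4],
)

```text
clock: 20.68
ee_pos: [0.5101, -0.3198, 0.0906]
eef_rot: [2.299, -2.14, -0.002]
ft_force: [-0.5, 0.5, -0.0]
finger_gap: 0.055
grasp_force: 26.9
```

apply_moves(
  motion=[0, 0, 0.1, 0, 0, 0, 0.4, 0, 0, 0.05, 0, 0, 0, 0.4, 0, 0, 0.05, 0, 0, 0, 0.4, 0, 0, 0, 0, 0, 0, 0.4],
)

```text
clock: 21.02
ee_pos: [0.5105, -0.3203, 0.0873]
eef_rot: [2.299, -2.141, -0.0]
ft_force: [-0.3, 0.8, -0.2]
finger_gap: 0.0546
grasp_force: 26.9
```

```bash
python3 - <<'E'
from h import *
to(.5106,-.3198,.084,274.1)
E
```

```text
21.0167 [ 0.5105 -0.3203  0.0873] yaw -85.91 F [-0.3  0.8 -0.2] gap 0.0546 | units shift [-0.024 -0.007  0.166] turn [ 0.002  0.001 -0.001]
```

apply_moves(
  motion=[0, 0, 0.05, 0, 0, 0, 0.4, 0, 0, 0.05, 0, 0, 0, 0.4, 0, 0, 0, 0, 0, 0, 0.4],
)

```text
clock: 21.27
ee_pos: [0.5105, -0.3203, 0.0853]
eef_rot: [2.299, -2.141, -0.0]
ft_force: [0.4, -0.3, -0.2]
finger_gap: 0.0547
grasp_force: 26.9
```

apply_moves(
  motion=[0, 0, 0.05, 0, 0, 0, 0.4, 0, 0, 0, 0, 0, 0, 0.4],
)

```text
clock: 21.43
ee_pos: [0.5105, -0.3203, 0.0844]
eef_rot: [2.299, -2.141, -0.0]
ft_force: [-0.2, 0.1, 0.1]
finger_gap: 0.0546
grasp_force: 26.9
```

apply_moves(
  motion=[0, 0, 0.04, 0, 0, 0, 0.4, 0, 0, 0, 0, 0, 0, 0.4],
)

```text
clock: 21.6
ee_pos: [0.5106, -0.3204, 0.084]
eef_rot: [2.299, -2.141, 0.001]
ft_force: [0.1, -0.5, 2.1]
finger_gap: 0.0547
grasp_force: 27.2
```

Contact (2 N) exactly at seated height. I release gently and rise.

apply_moves(
  motion=[0, 0, 0, 0, 0, 0, 0.33, 0, 0, 0, 0, 0, 0, 0.25, 0, 0, 0, 0, 0, 0, 0.1, 0, 0, 0, 0, 0, 0, 0, 0, 0, 0, 0, 0, 0, 0],
)

```text
clock: 22.02
ee_pos: [0.5106, -0.3204, 0.0837]
eef_rot: [2.299, -2.141, 0.0]
ft_force: [-0.1, 0.5, 0.1]
finger_gap: 0.0853
grasp_force: 0.0
```

apply_moves(
  motion=[0, 0, -0.3, 0, 0, 0, 0, 0, 0, -0.7, 0, 0, 0, 0, 0, 0, -1, 0, 0, 0, 0, 0, 0, -1, 0, 0, 0, 0, 0, 0, -1, 0, 0, 0, 0],
)

```text
clock: 22.43
ee_pos: [0.5104, -0.3202, 0.1649]
eef_rot: [2.299, -2.141, -0.0]
ft_force: [0.6, 0.5, -0.2]
finger_gap: 0.0855
grasp_force: 0.0
```

apply_moves(
  motion=[-1, 0, -1, 0, 0, 0, 0, -1, 0, 0, 0, 0, 0, 0, -1, 0, 0, 0, 0, 0, 0, 0, 0, 0, 0, 0, 0, 0, 0, 0, 0, 0, 0, 0, 0],
)

```text
clock: 22.85
ee_pos: [0.5063, -0.2599, 0.1843]
eef_rot: [2.301, -2.139, 0.001]
ft_force: [0.0, 0.3, -0.1]
finger_gap: 0.0856
grasp_force: 0.0
```

```bash
python3 - <<'E'
from h import *
im,d,K,T=cam("wrist");P=cloud(d,K,T);save("w10",im)
c0=np.array([.5115,-.3214]);ext(P,.088,.098,c0,range(-38,38,10),"lid");ext(P,.066,.083,c0,range(-40,30,10),"plates")
m=(P[...,2]>.088)&(P[...,2]<.1)&(np.linalg.norm(P[...,:2]-c0,axis=-1)<.03);w=P[m]
r=np.linalg.lstsq(np.c_[w[:,:2]-c0,np.ones(len(w))],w[:,2],rcond=None)[0];print("lid top plane",r.round(4))
E
```

```text
lid x ends [-42.7  41. ] y [[-38.0, -27.6, 27.6], [-28.0, -28.1, 27.3], [-18.0, -27.7, 27.8], [-8.0, -28.0, 27.3], [2.0, -27.7, 27.9], [12.0, -28.1, 27.4], [22.0, -27.6, 27.9], [32.0, -26.5, 26.8]]
plates x ends None y [[-30.0, -36.9, 34.3], [20.0, -34.2, 34.3]]
lid top plane [ 0.0024 -0.0018  0.0929]
```

View pics/w10.png

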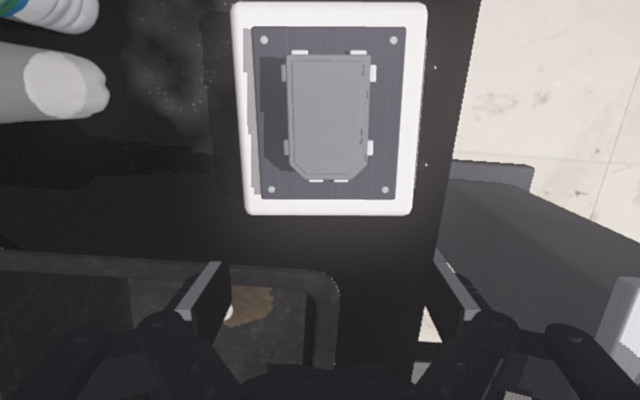

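The lid at (328,117) sits square within the eight stops. Its top is level at 92.9 mm (nominal 92.8 when seated), and the robot is clear.

```bash
python3 -c "
from plant import arm
print(arm.job_done())"
```

```text
the job is handed in; nothing more can be done
None
```

The upper plate was slid square and dropped home, and the lid was lowered gently onto it with cut corners matching; its top measures 92.9 mm (92.8 mm nominal). No bystanders were disturbed that I saw, and the job was handed in at about 23 s of the 64 s allowed; no verdict was shown.

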